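# Fish the roll spindle out from under the riser and clip it back in its holder

### The job

The yellow spindle of the small white roll holder has slipped to the back of the low gap under the slatted wooden riser. Fish it out onto the open worktop with the bent rod, lay the rod down flat on the worktop clear of the riser, and then press the spindle down between the holder's two spring clips until it snaps home and both clips close over its ends. Leave the things standing around where they are.

Things in the scene. Friction and masses are not known exactly. Their poses are not given: they have to be found in the camera images.
- riser: Fixed riser of light wood, 150 (its x) x 230 (y) x 48 mm high; origin: centre of its footprint on the worktop. Gap below 36 mm high, open only at its -x edge (x = -75 mm, facing roughly to the robot's right); skirts close the rest, inner faces at x = +65 and y = +-105 mm. Slats along x, 22 mm wide with 12.7 mm slits, through which the gap can be seen.
- riser_mouth (a point): Middle of the gap's open edge (riser x = -75, y = 0, 18 mm up). At the start the spindle lies roughly along the riser's y, 98 to 114 mm in from here, on the riser's -y side (the far side seen from the robot): 85 mm or more free beside it on the +y side, only 10 to 35 mm between it and the back skirt.
- spindle: Loose roll spindle, 0.17 to 0.25 kg, 80 mm long: yellow body 16 x 16 mm, 52 mm long, and on each end a steel stub of 14 mm diameter, 14 mm long, whose last 5 mm are chamfered at 45 degrees to a 4 mm tip. Origin: its middle (8 mm up when lying flat); x: the long axis.
- hook: Loose bent rod, 0.12 kg, lying flat: wooden handle 100 (its x) x 16 (y) x 28 mm high; steel rod of 7 mm diameter, axis 9 mm above the handle's underside, straight along +x from x = 50 to 210 mm, then bent at a right angle to a toe along -y, from y = 0 to -69.5 mm. Origin: centre of the handle's underside. Balance point at about x = 25 mm.
- hook_toe (a point): Point on the axis of the bent rod's toe, at x = 210, y = -50, z = 9 mm of the rod's frame (16 mm short of the toe's end).
- holder: Fixed white roll holder: base 130 (its x) x 60 (y) x 8 mm. Two slippery V cradles at x = +-32 mm (6 mm thick, tops about 56 mm up) carry the spindle's stubs, so that it lies along the holder's x, either way round; between the cradles there is free room above the base. Origin: centre of the base's underside.
- holder_seat (a point): Where the middle of the spindle lies when snapped home: 46 mm above the worktop, over the holder's origin.
- clip_a (a joint): Spring clip at the holder's +x end: polished 5 mm bar across the spindle's end, axis 52.3 mm up, 38.8 mm from the middle. Value: how far it is pushed out, m (0 shut, back to about 0 with the spindle in, about 0.004 as its tip passes). Pressing the spindle straight down spreads both clips: 10 to 15 N in all from 13 mm above home, giving way about 6 mm above it and then pulling it home.
- clip_b (a joint): The same spring clip at the holder's -x end, pushed outward the other way.
- spice_jar_a: Spice jar with red lid, 45 mm diameter, 106 mm high, standing on the riser at its back. Origin: centre of its underside.
- spice_jar_b: Second such spice jar on the riser. Origin: centre of its underside.
- canister: White canister with a wooden lid, 87 mm diameter, 120 mm high, at the back of the worktop. Origin: centre of its underside.
- mug: White mug, 79 x 114 x 96 mm, at the back of the worktop. Origin: centre of its underside.
- glass: Drinking glass, 81 mm diameter, 88 mm high, at the back of the worktop. Origin: centre of its underside.
- teaspoon: Teaspoon, 131 x 27 x 13 mm, lying at the front left of the worktop. Origin: centre of its underside.
- small_cup: Small white cup, 63 x 88 x 52 mm, at the front right of the worktop. Origin: centre of its underside.

How it is judged:
By the outcome, as a careful person would: the job done as asked, in the order asked, and still so for the second after the job is handed in, with the robot touching nothing.
It also fails if it takes over 64 s, if anything falls off the work surface, if the arm or the gripper's body presses on something with over 40 N, if the wrist force passes 120 N, or if a joint passes its speed limit or range.

### The arm

A 6-joint arm with a two-finger parallel gripper is mounted at the origin on a cart in front of the work surface, level with it; the furniture and walls round the work are solid. World frame = base frame: x ahead of the robot, y to its left, z up, the work surface at z = 0. Lengths are in mm, angles in degrees, forces in N, time in s.
With the tool pointing down it reaches from about 300 to 825 mm from the base axis. Payload 5.4 kg.
Tool frame: the origin (TCP) lies midway between the tips of the shut fingers; the grasp point (between the pads) lies 19 mm behind it; z points along the fingers, y is the line along which they close (so a half turn about z gives the same grasp; the last joint's range is limited). The gripper opens to 92 mm and grips with 3 to 60 N. Pads are 20 mm wide; open, the fingers measure 128 mm over their backs; the gripper's body (75 mm by 189 mm) begins 69 mm behind the grasp point.
Start: joints at [-79.475, 9.076, 91.501, -0, 79.423, -12.038], TCP at [220.603, -530.981, 214.601] pointing down, gripper open.
Joint ranges: [-166.64, 166.64], [-54.1, 131.32], [10.49, 154.53], [-73.88, 253.88], [9.74, 151.15], [-171.62, 171.62]. Speed limits (degrees/s): [147.25, 147.25, 180, 180, 180, 180].

### API

Orientations are given as [roll, pitch, yaw] about the fixed x, y, z axes, in that order (R = Rz(yaw) Ry(pitch) Rx(roll)).
In Python, from workcell import arm gives the robot as it stands.
- The arm moves only by the tool move_arm, never from a script. Its argument "rows" is a list of rows, each a list of 7 numbers: the gripper command: -1 is shut, 1 is fully open, values between are in proportion, then the shift along the world's x, y, z as a fraction of full scale, then the turn, a rotation vector about the world's x, y, z as a fraction of full scale. In form: [[gripper, x, y, z, ax, ay, az], ...]. A call has 1 to 8 rows; each row is the pose to reach, as a shift and turn from the pose commanded when the call began; what a row does not reach only later rows make up. Full scale, the value 1, is 25 cm for a shift and pi/2 rad for a turn. A row lasts 1/10 s, in which the tool goes at most 50 mm and 8.59 degrees, less where a joint would pass 70% of its speed; a pose out of reach is approached as far as the arm can. A call with a number of a shift or a turn outside -1 to 1 is refused whole. A call with a gripper value outside its range is refused whole. The fingers move at their own pace and stop on an object; "grip_force" is the grip in N (left out, the last holds). Time passes only in rows, so rows that repeat a pose let the fingers close. It gives the time, the measured TCP pose, the force, the opening and the grip force at its end, in the units of the state.
- arm.get_state(): the state, without advancing time (a new reading comes with each control period).
- arm.grab_frame(name): name is "scene" or "side" or "wrist"; returns (picture, depth): 480x640x3 uint8, red, green, blue; 480x640 float32, mm along the optical axis (not along the pixel's ray), 0 where there is no reading.
- arm.camera_info(name): a dict with "camera_matrix" (3x3 intrinsics, pixels), "world_to_cam" (4x4, takes a point from world to camera coordinates). Camera axes: x right, y up, looking along -z (the intrinsics and any distortion apply to the point x, -y, -z); pixel columns grow to the right and rows downward; lengths in mm; the calibration is good to about 2 mm. A picture is of the moment at which its call begins: read the wrist's pose just before it. camera_info takes no time and is no camera call; for the wrist camera it gives the pose at the moment of the call.
- arm.finish_job(): hands the job in; it is judged then, once.
The state is a dict: "t": time; "joint_positions": joint angles; "dq": joint speeds; "tau": joint torques, N m; "tcp_pos": TCP position; "tcp_rot": TCP orientation; "force": force on the tool from outside, world axes, zero at the start; "ft_torque": the same for the moment, N m; "width": finger opening in mm; "gripper_force": force on a finger pad.
Only numpy, scipy, OpenCV 4.12 (cv2) and the standard library are available. Lean on these libraries where they do the work, as an engineer would, in place of code of your own. Each camera call takes 0.05 s, during which the arm holds its last target. There are 200 camera calls.

## Working session

There is one attempt and no reset: what is moved stays moved. The work goes in short steps, Python scripts to look and compute and a tool call to move; the robot and the scene stay as the last step left them, time stands still between calls to the robot, and variables do not carry over. Pictures are saved under pics/ and viewed, at most 10 in all, crops included, and the job is handed in when it is done.

Besides the shell and the picture viewer there is one more tool, called after "Emit:" as name(argument=value, ...) on one line, values as JSON. move_arm: Moves the arm, as the interface text tells. Shift numbers are shares of 25 cm and turn numbers shares of pi/2 rad, none past 1 either way. Its arguments: {"type":"object","properties":{"rows":{"type":"array","items":{"type":"array","items":{"type":"number"}}},"grip_force":{"type":"number"}},"required":["rows"]}

```bash
ls; mkdir -p pics; cat > h.py <<'E'
import numpy as np, cv2
from workcell import arm
def grab(n):
    ci=arm.camera_info(n); im,d=arm.grab_frame(n)
    return im,d,np.array(ci["camera_matrix"]),np.array(ci["world_to_cam"])
def cloud(d,K,T):
    v,u=np.mgrid[:d.shape[0],:d.shape[1]]
    x=(u-K[0,2])/K[0,0]*d; y=(v-K[1,2])/K[1,1]*d
    P=np.stack([x,-y,-d,np.ones_like(d)],-1)@np.linalg.inv(T).T
    return P[...,:3]
def proj(p,K,T):
    c=T@np.append(p,1); return K[0,0]*c[0]/-c[2]+K[0,2], K[1,1]*-c[1]/-c[2]+K[1,2]
E
python3 - <<'E'
from h import *
for n in("scene","side","wrist"):
    im,d,K,T=grab(n); np.savez(f"{n}.npz",im=im,d=d,K=K,T=T)
    cv2.imwrite(f"pics/{n}0.png",im[...,::-1]); print(n,np.linalg.inv(T)[:3,3].round(),arm.camera_info(n).keys())
s=arm.get_state();print(s)
E
```

```text
pics
scene [ 31. 982. 851.] dict_keys(['camera_matrix', 'world_to_cam'])
side [ 223. 1160.  688.] dict_keys(['camera_matrix', 'world_to_cam'])
wrist [ 293. -501.  383.] dict_keys(['camera_matrix', 'world_to_cam'])
{'t': 0.15, 'joint_positions': array([-7.94752734e+01,  9.10591903e+00,  9.15559672e+01, -1.60783998e-03,
        7.94250348e+01, -1.20378220e+01]), 'dq': array([-0.01274938,  0.06773459, -0.30340953,  0.03709274,  0.09503518,
       -0.02227893]), 'tau': array([ 8.94005498e-04, -3.85915732e+01, -3.22433245e+01,  7.01992004e-02,
        3.51212570e-02, -7.86570808e-05]), 'tcp_pos': array([ 220.50096325, -530.49524351,  213.82657548]), 'tcp_rot': array([-1.79914661e+02, -1.65826834e-02,  2.25628325e+01]), 'force': array([-0.22289483, -0.88960361,  0.0262917 ]), 'ft_torque': array([-0.00836093,  0.01788763, -0.05371813]), 'gripper_force': 0.0, 'width': 91.75604580031985}
```

View pics/scene0.png

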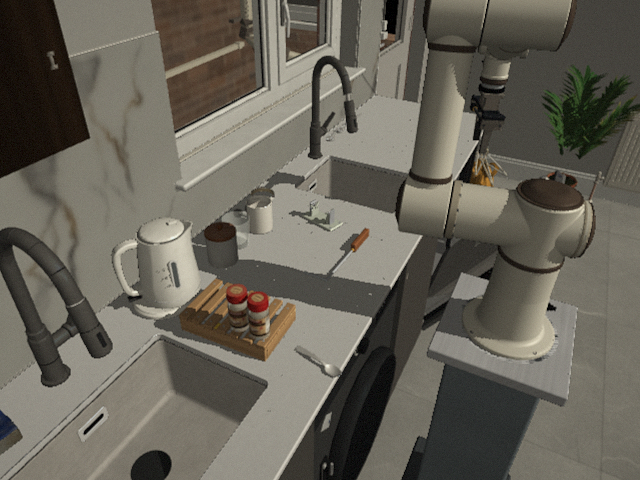

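View pics/side0.png

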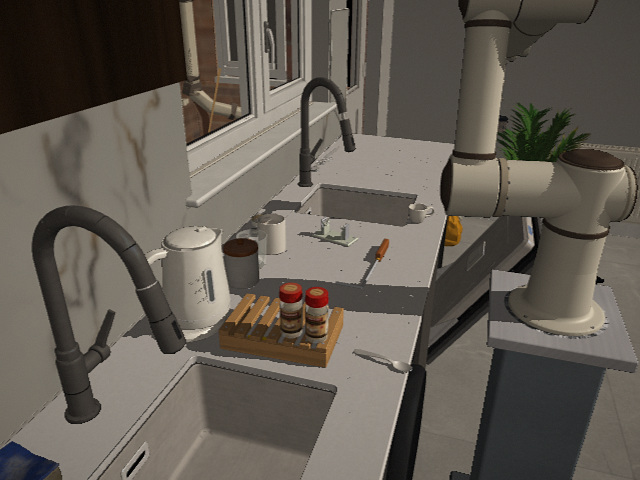

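The scene view shows the riser at about (238,320), the rod from (333,275) to (360,240), and the holder near (325,218). The side view confirms this layout. Next I'll build a top-down map.

```bash
python3 - <<'E'
from h import *
# ortho: x right? rows: x from 850 (top) down to 250 ; cols: y from +400 (left) to -400
W=np.zeros((600,800,3),np.uint8); Z=np.full((600,800),-999.)
for n in("scene","side"):
    f=np.load(n+".npz"); P=cloud(f['d'],f['K'],f['T']); 
    # upsample
    big=cv2.resize(P.astype(np.float32),None,fx=4,fy=4,interpolation=cv2.INTER_LINEAR); im=cv2.resize(f['im'],None,fx=4,fy=4)
    d=cv2.resize(f['d'],None,fx=4,fy=4,interpolation=cv2.INTER_NEAREST)
    m=(d>0)&(big[...,2]<250)&(big[...,2]>-15)
    r=(850-big[...,0]).astype(int); c=(400-big[...,1]).astype(int)
    m&=(r>=0)&(r<600)&(c>=0)&(c<800)
    o=np.argsort(big[...,2][m]); rr,cc,zz,ii=r[m][o],c[m][o],big[...,2][m][o],im[m][o]
    k=zz>Z[rr,cc]; Z[rr[k],cc[k]]=zz[k]; W[rr[k],cc[k]]=ii[k]
    tab=P[(abs(P[...,0]-500)<60)&(abs(P[...,1]-0)<60)&(P[...,2]<8)]; print(n,np.median(tab,0))
np.savez("ortho.npz",Z=Z,W=W)
W=np.clip(W*1.6,0,255).astype(np.uint8)
for i in range(0,800,100): cv2.line(W,(i,0),(i,6),(255,0,0),2)
for i in range(0,600,100): cv2.line(W,(0,i),(6,i),(255,0,0),2)
cv2.imwrite("pics/ortho.png",W[...,::-1])
E
```

```text
scene [ 5.02471094e+02  6.48929375e-01 -3.26735201e-01]
side [503.32566768  -1.25689416   2.93001944]
```

View pics/ortho.png

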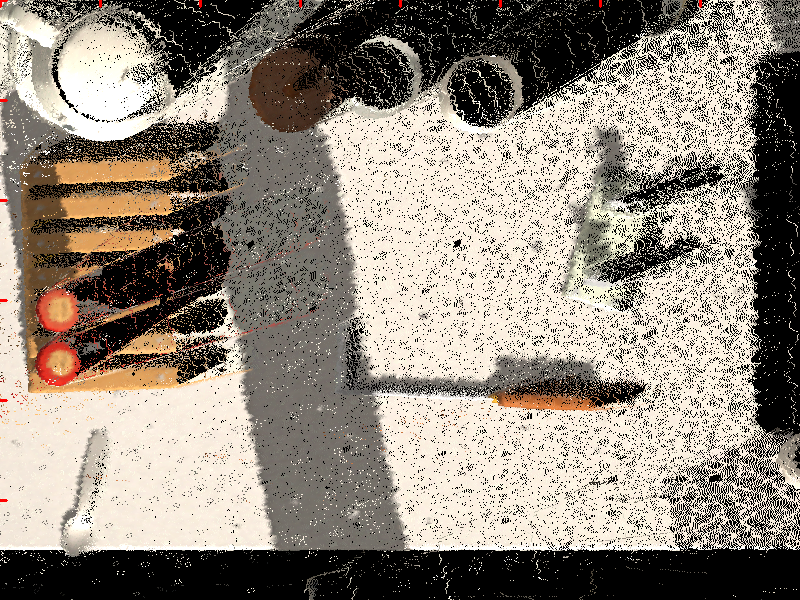

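View pics/wrist0.png

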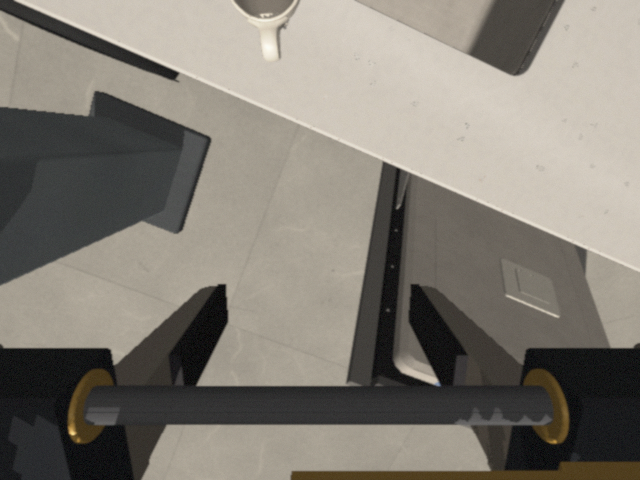

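The ortho view (1 mm/px, x = 850 − row, y = 400 − col) shows three things:
- **Riser:** columns 28–178, rows 160–390.
- **Rod:** handle at about row 400, columns 497–605, with the bend at column 348 and the toe pointing to +x.
- **Holder:** near (605,250).

The wrist picture shows only the floor and the cup. I'll move the wrist camera over the rod.

Emit:
move_arm(rows=[[1, 0.8, 1, 0.4, 0, 0, 0.75], [1, 0.8, 1, 0.4, 0, 0, 0.75], [1, 0.8, 1, 0.4, 0, 0, 0.75], [1, 0.8, 1, 0.4, 0, 0, 0.75], [1, 0.8, 1, 0.4, 0, 0, 0.75], [1, 0.8, 1, 0.4, 0, 0, 0.75], [1, 0.8, 1, 0.4, 0, 0, 0.75], [1, 0.8, 1, 0.4, 0, 0, 0.75]])

```text
t: 0.95
tcp_pos: [423.2, -278.2, 316.5]
tcp_rot: [179.8, 0.1, 90.7]
force: [-0.6, 0.2, 0.2]
width: 91.7
gripper_force: 0.0
```

Emit:
move_arm(rows=[[1, 0.4, 0.7, 0, 0, 0, 0], [1, 0.4, 0.7, 0, 0, 0, 0], [1, 0.4, 0.7, 0, 0, 0, 0], [1, 0.4, 0.7, 0, 0, 0, 0], [1, 0.4, 0.7, 0, 0, 0, 0], [1, 0.4, 0.7, 0, 0, 0, 0]])

```text
t: 1.55
tcp_pos: [520.7, -105.1, 314.2]
tcp_rot: [-179.9, 0.0, 90.2]
force: [-0.3, 0.5, -0.7]
width: 92.2
gripper_force: 0.0
```

```bash
python3 - <<'E'
from h import *
s=arm.get_state();print(s['t'],s['tcp_pos'],s['tcp_rot'],s['joint_positions'])
im,d,K,T=grab("wrist"); np.savez("w1.npz",im=im,d=d,K=K,T=T); cv2.imwrite("pics/w1.png",im[...,::-1]); print(K,T)
P=cloud(d,K,T); print(P[240,320],P[100,320],P[240,100],P[240,540])
E
```

```text
1.55 [ 520.65398396 -105.06359652  314.1633095 ] [-1.79944135e+02  4.70578642e-03  9.02145679e+01] [-2.44376643e+01 -2.04272086e-01  9.01751771e+01 -2.75786003e-02
  9.00779051e+01 -2.46522556e+01]
[[367.21077319   0.         317.95686792]
 [  0.         367.21077319 246.3864358 ]
 [  0.           0.           1.        ]] [[ 9.99992674e-01  3.51697032e-03 -1.51108342e-03 -5.19676161e+02]
 [-3.79836374e-03  9.60605226e-01 -2.77890577e-01  1.61892786e+02]
 [ 4.74221716e-04  2.77894281e-01  9.60611547e-01 -4.57733243e+02]
 [ 0.00000000e+00  0.00000000e+00  0.00000000e+00  1.00000000e+00]]
[ 523.02722986 -157.64611979   -0.94924597] [522.11680259  20.89603826   0.72977732] [-334.43848817 -405.36434025 -904.17027516] [ 824.16484492 -156.70058733   -1.82408296]
```

View pics/w1.png

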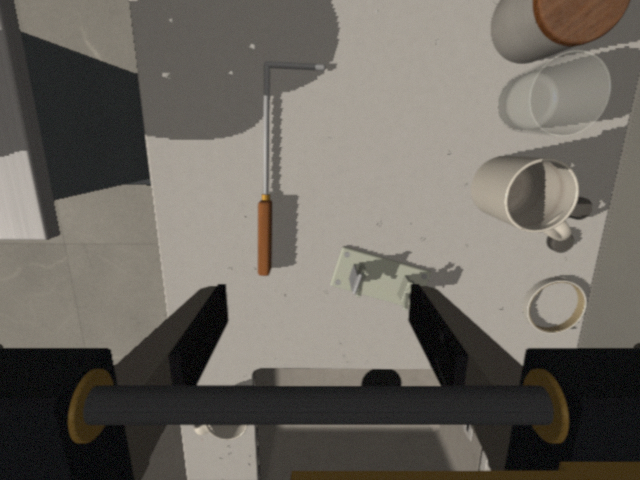

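The wrist view shows the rod corner at (267,66), the toe end at (330,68), and the handle from (265,198) to (264,274). The holder is at about (375,278) with cradles at (355,278) and (405,288). Next I'll measure these and look over the riser.

Emit:
move_arm(rows=[[1, 0.1, 0.96, 0.1, 0, 0, 0], [1, 0.1, 0.96, 0.1, 0, 0, 0], [1, 0.1, 0.96, 0.1, 0, 0, 0], [1, 0.1, 0.96, 0.1, 0, 0, 0], [1, 0.1, 0.96, 0.1, 0, 0, 0], [1, 0.1, 0.96, 0.1, 0, 0, 0], [1, 0.1, 0.96, 0.1, 0, 0, 0]])

```text
t: 2.3
tcp_pos: [545.7, 132.8, 339.4]
tcp_rot: [-180.0, 0.1, 90.0]
force: [-0.4, -1.4, 0.4]
width: 92.0
gripper_force: 0.0
```

```bash
cat >> h.py <<'E'
def onplane(u,v,z,K,T):
    Ti=np.linalg.inv(T); c=Ti[:3,3]; r=Ti[:3,:3]@np.array([(u-K[0,2])/K[0,0],-(v-K[1,2])/K[1,1],-1.])
    return c+r*(z-c[2])/r[2]
E
python3 - <<'E'
from h import *
f=np.load("w1.npz"); im,d,K,T=[f[k] for k in('im','d','K','T')]
for n,u,v,z in(("corner",267,66,9),("toeend",330,68,9),("hfront",265,198,20),("hback",264,274,28)): print(n,onplane(u,v,z,K,T).round(1))
P=cloud(d,K,T)
hsv=cv2.cvtColor(im,cv2.COLOR_RGB2HSV)
m=np.zeros(im.shape[:2],bool); m[195:280,250:280]=True
m&=(hsv[...,1]>150)&(hsv[...,2]>60); 
v,u=np.nonzero(m); X=np.array([onplane(a,b,28,K,T)[:2] for a,b in zip(u,v)]); 
top=P[m]; print("handle",len(u),cv2.minAreaRect(X.astype(np.float32)),np.percentile(top[:,2],[5,50,95]))
# holder
Q=P[230:330,320:450].reshape(-1,3); col=im[230:330,320:450].reshape(-1,3).astype(int)
b=(Q[:,2]>4)&(Q[:,2]<12); print("base",b.sum(),cv2.minAreaRect(Q[b][:,:2].astype(np.float32)))
c=Q[:,2]>30; q=Q[c]; print("tall",c.sum()); 
lab=cv2.kmeans(q[:,:2].astype(np.float32),2,None,(3,50,.1),5,cv2.KMEANS_PP_CENTERS); print(lab[2]); 
im,d,K,T=grab("wrist"); np.savez("w2.npz",im=im,d=d,K=K,T=T); cv2.imwrite("pics/w2.png",im[...,::-1])
E
```

```text
corner [459.4  57.3   9. ]
toeend [533.7  55.4   9. ]
hfront [452.9 -97.1  20. ]
hback [ 449.1 -196.6   28. ]
handle 756 ((451.1329040527344, -144.3603973388672), (104.76473999023438, 12.954248428344727), 87.64627075195312) [22.81908177 27.26921993 28.96768086]
base 2840 ((606.2305908203125, -210.48458862304688), (60.35055160522461, 129.3158721923828), 73.95881652832031)
tall 2190
[[ 567.5863   -95.87921]
 [ 592.77893 -207.02374]]
```

View pics/w2.png

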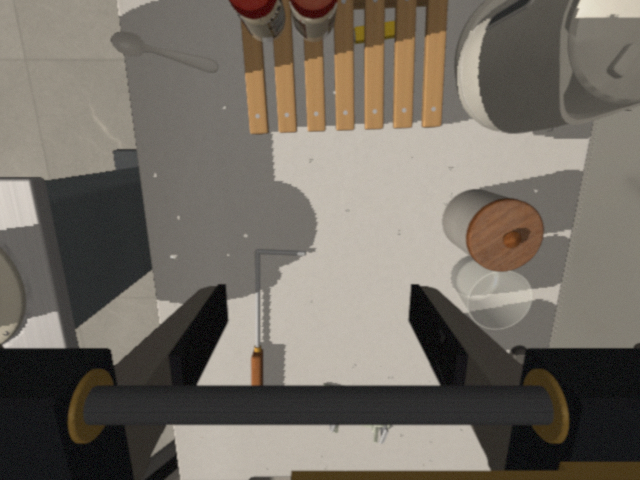

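This view shows the riser's mouth edge from (248,133) to (443,126). The yellow spindle is visible through slits near (375,33), the rod corner is at (258,251), and the toe end is at (312,252).

```bash
python3 - <<'E'
from h import *
f=np.load("w2.npz"); im,d,K,T=[f[k] for k in('im','d','K','T')]
P=cloud(d,K,T); hsv=cv2.cvtColor(im,cv2.COLOR_RGB2HSV)
m=(abs(P[...,2]-48)<5)&(P[...,1]>200)&(P[...,0]<720)&(P[...,0]>440); v,u=np.nonzero(m)
v2=v<150
q=P[m]; print("riser rect",cv2.minAreaRect(q[:,:2].astype(np.float32)),np.median(q[:,2]), q[:,:2].min(0),q[:,:2].max(0))
# wood slat mouth edge via colour
w=(hsv[...,0]<20)&(hsv[...,1]>90)&(hsv[...,2]>90); 
for c in (258,287,316,345,374,404,433):
    r=np.nonzero(w[:150,c])[0].max(); print("slat end",c,r,onplane(c,r+.5,48,K,T).round(1)[:2])
for r in(60,120):
    cs=np.nonzero(w[r,230:460])[0]+230; print(r,onplane(cs.min()-.5,r,48,K,T)[:2].round(1),onplane(cs.max()+.5,r,48,K,T)[:2].round(1))
y=np.zeros_like(m); y[0:70,230:460]=True
y&=(hsv[...,0]>22)&(hsv[...,0]<35)&(hsv[...,1]>150)
v,u=np.nonzero(y); print(sorted(set(u)),sorted(set(v)))
for c in sorted(set(u))[::4]:
    rr=v[u==c]; print(c,rr.min(),rr.max(),onplane(c,rr.min()-.5,16,K,T)[:2].round(1),onplane(c,rr.max()+.5,16,K,T)[:2].round(1), hsv[(rr.min()+rr.max())//2,c], d[rr,c].mean(), P[rr,c,2].mean().round(1))
for n,a,b in(("corner",258,251),("toeend",312,252)): print(n,onplane(a,b,9,K,T).round(1))
big=cv2.resize(im[0:140,230:460],None,fx=3.4,fy=3.4,interpolation=cv2.INTER_CUBIC); cv2.imwrite("pics/c2.png",big[...,::-1])
E
```

```text
riser rect ((590.0879516601562, 292.74334716796875), (261.14697265625, 138.32264709472656), 2.179784059524536) 47.601232127504886 [458.13567593 219.38166379] [719.7992275  359.77561143]
slat end 258 133 [473.3 218.8]
slat end 287 131 [508.2 221.1]
slat end 316 130 [542.9 222.3]
slat end 345 129 [577.7 223.4]
slat end 374 128 [612.3 224.6]
slat end 404 127 [648.1 225.7]
slat end 433 126 [682.7 226.9]
60 [461.5 298.9] [689.4 298.9]
120 [462.7 234.2] [690.9 234.2]
[np.int64(355), np.int64(356), np.int64(357), np.int64(358), np.int64(359), np.int64(360), np.int64(361), np.int64(362), np.int64(363), np.int64(385), np.int64(386), np.int64(387), np.int64(388), np.int64(389), np.int64(390), np.int64(391), np.int64(392), np.int64(393), np.int64(394)] [np.int64(22), np.int64(23), np.int64(24), np.int64(25), np.int64(26), np.int64(27), np.int64(28), np.int64(29), np.int64(30), np.int64(31), np.int64(32), np.int64(33), np.int64(34), np.int64(35), np.int64(36), np.int64(37), np.int64(38), np.int64(39), np.int64(40), np.int64(41), np.int64(42)]
355 29 32 [589.4 339.1] [589.5 334.8] [ 23 177 114] 438.85944 15.7
359 27 42 [594.1 341.2] [594.7 324.1] [ 23 189 131] 440.97522 14.7
363 27 38 [598.9 341.2] [599.3 328.4] [ 23 201 113] 438.94592 16.1
388 22 36 [628.4 346.5] [629.2 330.6] [ 23 204 126] 439.12027 14.9
392 22 36 [633.1 346.5] [634.  330.6] [ 23 194 126] 438.9213 15.0
corner [460.   59.6   9. ]
toeend [536.8  58.1   9. ]
```

View pics/c2.png

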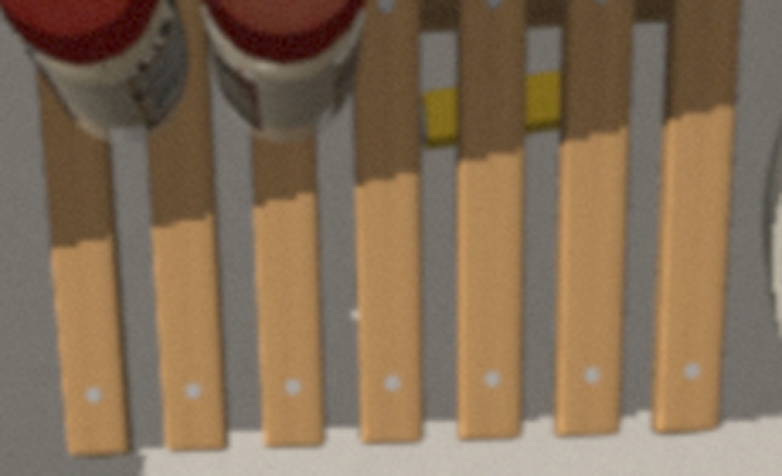

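The crop shows the yellow body through two slits. It is centred near world (611,335) and tilted about 9°, with its near end at x≈571. The riser yaw is about 92°, with the mouth line at y≈223. I'll grasp the rod's handle now.

Emit:
move_arm(rows=[[1, -0.374, -1, -0.9, 0, 0, -0.026], [1, -0.374, -1, -0.9, 0, 0, -0.026], [1, -0.374, -1, -0.9, 0, 0, -0.026], [1, -0.374, -1, -0.9, 0, 0, -0.026], [1, -0.374, -1, -0.9, 0, 0, -0.026], [1, -0.374, -1, -0.9, 0, 0, -0.026], [1, -0.374, -1, -0.9, 0, 0, -0.026], [1, -0.374, -1, -0.9, 0, 0, -0.026]])

```text
t: 3.15
tcp_pos: [446.9, -119.3, 110.2]
tcp_rot: [-179.5, -0.1, 87.2]
force: [-0.2, 1.1, -0.1]
width: 91.7
gripper_force: 0.0
```

```bash
python3 - <<'E'
from h import *
s=arm.get_state();print(s['t'],s['tcp_pos'],s['tcp_rot'])
im,d,K,T=grab("wrist"); np.savez("w3.npz",im=im,d=d,K=K,T=T); cv2.imwrite("pics/w3.png",im[...,::-1])
E
```

```text
3.15 [ 446.85319256 -119.3204697   110.19911604] [-1.79521804e+02 -1.40979967e-01  8.72431410e+01]
```

View pics/w3.png

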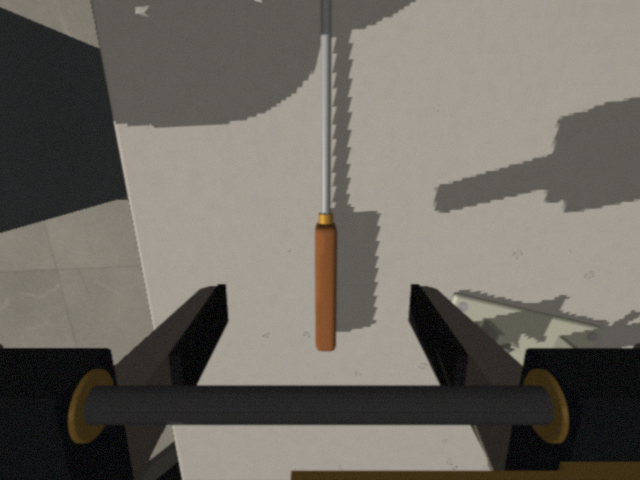

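The handle runs from (325,218) to (326,350) and is nicely centred between the fingers. I'll compute its exact position.

```bash
python3 - <<'E'
from h import *
f=np.load("w3.npz"); K,T=f['K'],f['T']
for n,a,b,z in(("front",325.5,226,28),("back",326,345,28),("back top edge low",326,351,20),("rod",325.5,60,9)): print(n,onplane(a,b,z,K,T).round(1))
s=arm.get_state();print(s['t'],s['tcp_pos'],s['tcp_rot'])
E
```

```text
front [452.3 -98.7  28. ]
back [ 448.7 -192.9   28. ]
back top edge low [ 448.3 -203.1   20. ]
rod [457.2  10.8   9. ]
3.2 [ 449.10909121 -118.17340675  112.52891506] [-1.79738846e+02 -1.14501642e-01  8.73164797e+01]
```

Emit:
move_arm(rows=[[1, -0.003, -0.05, -0.2, 0, 0, 0], [1, -0.003, -0.05, -0.36, 0, 0, 0], [1, -0.003, -0.05, -0.42, 0, 0, 0], [1, -0.003, -0.05, -0.442, 0, 0, 0], [1, -0.003, -0.05, -0.442, 0, 0, 0], [1, -0.003, -0.05, -0.442, 0, 0, 0]])

```text
t: 3.8
tcp_pos: [452.9, -129.3, 5.9]
tcp_rot: [179.8, 0.1, 87.7]
force: [-0.3, 0.5, 0.2]
width: 91.9
gripper_force: 0.0
```

Emit:
move_arm(rows=[[-1, 0, 0, 0, 0, 0, 0], [-1, 0, 0, 0, 0, 0, 0], [-1, 0, 0, 0, 0, 0, 0], [-1, 0, 0, 0, 0, 0, 0], [-1, 0, 0, 0, 0, 0, 0], [-1, 0, 0, 0, 0, 0, 0], [-1, 0, 0, 0, 0, 0, 0], [-1, 0, 0, 0, 0, 0, 0]], grip_force=40)

```text
t: 4.6
tcp_pos: [451.3, -128.5, 4.1]
tcp_rot: [-180.0, -0.0, 87.7]
force: [1.0, -0.1, -0.4]
width: 30.0
gripper_force: 0.0
```

Emit:
move_arm(rows=[[-1, 0, 0, 0, 0, 0, 0], [-1, 0, 0, 0, 0, 0, 0], [-1, 0, 0, 0, 0, 0, 0], [-1, 0, 0, 0, 0, 0, 0]])

```text
t: 5.0
tcp_pos: [451.3, -128.5, 4.1]
tcp_rot: [-180.0, -0.0, 87.7]
force: [-0.9, -0.4, -0.4]
width: 15.2
gripper_force: 40.0
```

Emit:
move_arm(rows=[[-1, 0, 0, 0.012, 0, 0, 0], [-1, 0.07, 0.04, 0.016, 0, 0, 0.02], [-1, 0.14, 0.08, 0.016, 0, 0, 0.048], [-1, 0.2, 0.12, 0.016, 0, 0, 0.048], [-1, 0.2, 0.12, 0.016, 0, 0, 0.048], [-1, 0.2, 0.12, 0.016, 0, 0, 0.048]])

```text
t: 5.6
tcp_pos: [500.9, -98.4, 7.9]
tcp_rot: [-180.0, -0.0, 92.1]
force: [-0.3, 0.3, -1.1]
width: 15.7
gripper_force: 40.0
```

```bash
python3 - <<'E'
from h import *
s=arm.get_state();print(s['t'],s['tcp_pos'],s['tcp_rot'],s['width'],s['gripper_force'],s['force'])
im,d,K,T=grab("wrist"); np.savez("w4.npz",im=im,d=d,K=K,T=T); cv2.imwrite("pics/w4.png",im[...,::-1])
E
```

```text
5.6 [500.91915995 -98.39017143   7.93506164] [-1.79954351e+02 -4.97141405e-03  9.20881573e+01] 15.698315957489138 39.998350739479065 [-0.28938958  0.2554041  -1.10378272]
```

View pics/w4.png

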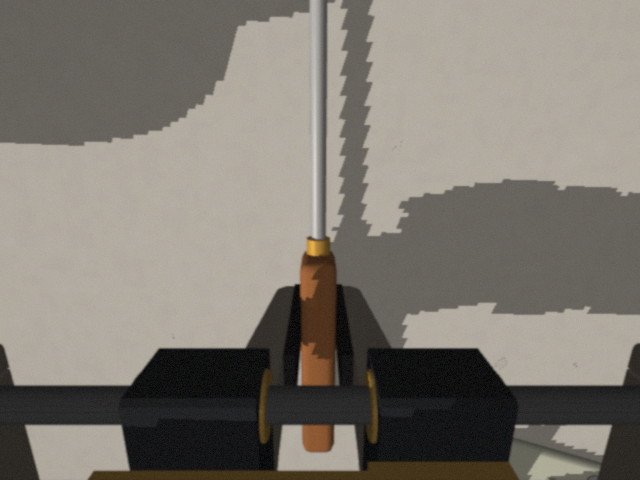

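The rod is held straight in the gripper, with the handle front at about (318,253). From here I'll check numerically.

```bash
python3 - <<'E'
from h import *
f=np.load("w4.npz"); K,T,im,d=f['K'],f['T'],f['im'],f['d']
print(onplane(318,256,31.5,K,T).round(1), onplane(318,450,31.5,K,T).round(1), onplane(318,100,13,K,T).round(1))
# toe in scene cam: project predicted corner and tip, search for rod by depth
for n in("scene","side"):
    im,d,K,T=grab(n); P=cloud(d,K,T); np.savez(n+"4.npz",im=im,d=d,K=K,T=T)
    tc=np.array([494.5,91,13.]); tip=tc+70*np.array([.999,.035,0])
    print(n,proj(tc,K,T),proj(tip,K,T))
    a=np.array(proj(tc,K,T)).astype(int); print(im[a[1]-4:a[1]+6,a[0]-6:a[0]+12].mean(-1).astype(int)); print(P[a[1]-4:a[1]+6,a[0]-6:a[0]+12,2].round(0).astype(int))
E
```

```text
[499.7 -66.3  31.5] [ 503.3 -166.6   31.5] [497.4  -3.7  13. ]
scene (np.float64(309.15484627421745), np.float64(281.3772390953628)) (np.float64(285.8009903981212), np.float64(274.0797258878675))
[[76 76 76 79 69 78 76 70 64 71 65 68 77 81 75 74 76 80]
 [73 74 70 71 70 75 74 64 61 70 66 75 78 78 79 77 75 78]
 [80 76 72 73 70 74 68 67 69 70 71 75 76 76 76 79 76 72]
 [76 76 76 74 76 70 66 67 67 73 76 76 76 75 74 75 77 79]
 [76 76 78 74 73 85 78 72 68 79 80 76 76 76 73 77 73 78]
 [78 77 73 73 77 79 74 76 75 76 80 77 75 78 75 78 78 79]
 [76 79 76 76 79 77 75 72 79 79 79 80 78 75 78 77 76 77]
 [78 77 77 76 82 75 80 79 74 79 75 80 76 76 77 79 77 79]
 [75 75 78 81 75 78 78 79 78 71 71 75 77 74 77 77 77 75]
 [80 77 73 75 75 78 75 78 75 76 75 81 80 77 76 76 76 75]]
[[ 0 -1  2 -2 -2 -2 -3  1  1 15 16 13  0  1 -1  2  0  0]
 [-2  2 -1  3 -1 -1  0 -2 17 15 17 -1 -1 -2 -1 -1  2 -1]
 [16 19 18  0  1 -1  2 17 15 11  1 -1  1  1  3 -4  1 -3]
 [17 15 15 16 17 15 13 16 15 15  1  1  0 -1  0  0  0  0]
 [ 0  9 12 16 12 12 14 14 14  0  0  1 -2  0  1 -2 -1 -5]
 [ 1  2 -2  2  9 15 16 12  2 -4 -2 -2 -1  1 -3  
[... 811 characters left out ...]
4 74 75 74 75]
 [74 77 77 76 74 76 77 76 76 75 75 74 75 76 77 76 75 76]
 [75 76 75 76 73 75 72 75 77 78 75 76 74 73 75 74 76 75]]
[[ 1  4  1  3  2  2  4 18 20 19  3  7  4  3  2  1  0  4]
 [ 3  4  2  5  2  4  3 19 22 14  5  3  4  2  5  4  4  3]
 [17 16 19 20 18 21 20 19 19  1  2  1  3  1  1  4  3  3]
 [18 15 18 17 16 17 18 16 16  4  4  4  1  1  3 -1  1  3]
 [ 2 14 13 14 15 15 15 16  1  3  5  0  1  3  4  3  2  3]
 [ 3  3  1  2  3  2  4  2  4  3  2  3  1  3  3  4  2  3]
 [ 3  2  2  4  1  1  5  2  2  5  4  3  3  3  3  5  3  4]
 [ 3 -2  2  2  4  4  2  5  3  1  3  2  2  1  3  4  2  5]
 [ 4  1  2  3  4  1  3  4  1  3  5  3  3  3  5  1  2  3]
 [ 1  1  2  3  5  3  2  3  3  3  3  1  3  1  2  5  3  3]]
```

```bash
python3 - <<'E'
from h import *
for n in("scene","side"):
    f=np.load(n+"4.npz"); P=cloud(f['d'],f['K'],f['T']).reshape(-1,3)
    z0=-.3 if n=="scene" else 2.9
    q=P[(P[:,2]-z0>9)&(P[:,2]-z0<20)&(P[:,0]>450)&(P[:,0]<620)&(P[:,1]>0)&(P[:,1]<150)]
    t=q[q[:,0]>505]; r=q[(q[:,1]<80)]
    print(n,"toe y",np.median(t[:,1]),np.polyfit(t[:,0],t[:,1],1),"tip x",np.percentile(t[:,0],[95,98,100]),"z",np.median(t[:,2])-z0,"rod",np.polyfit(r[:,1],r[:,0],1),np.median(r[:,2])-z0)
E
```

```text
scene toe y 93.89691080547266 [1.82455261e-02 8.43242726e+01] tip x [556.55683007 559.06813353 560.05550555] z 15.181211375576016 rod [-3.80251073e-02  4.95853574e+02] 15.369153642632046
side toe y 93.11201802500386 [4.63412438e-02 6.82697909e+01] tip x [558.34249948 560.1141492  560.93312613] z 14.783509396299769 rod [-3.04829098e-02  4.95997924e+02] 15.4760937990736
```

The rod is level with its toe axis at y≈92, corner x≈493, and tip x≈562. I'll insert along the riser's x axis.

Emit:
move_arm(rows=[[-1, -0.004, 0.12, 0, 0, 0, 0], [-1, -0.008, 0.24, 0, 0, 0, 0], [-1, -0.013, 0.36, 0, 0, 0, 0], [-1, -0.017, 0.48, 0, 0, 0, 0], [-1, -0.021, 0.6, 0, 0, 0, 0], [-1, -0.025, 0.72, 0, 0, 0, 0], [-1, -0.03, 0.84, 0, 0, 0, 0], [-1, -0.034, 0.96, 0, 0, 0, 0]])

```text
t: 6.55
tcp_pos: [492.3, 142.1, 8.1]
tcp_rot: [-180.0, 0.0, 92.0]
force: [0.8, 0.2, -1.0]
width: 15.7
gripper_force: 40.0
```

Emit:
move_arm(rows=[[-1, -0.001, 0.03, 0, 0, 0, 0], [-1, -0.003, 0.06, 0, 0, 0, 0], [-1, -0.003, 0.076, 0, 0, 0, 0], [-1, -0.003, 0.076, 0, 0, 0, 0], [-1, -0.003, 0.076, 0, 0, 0, 0]])

```text
t: 7.05
tcp_pos: [492.2, 159.7, 8.1]
tcp_rot: [-180.0, 0.0, 92.0]
force: [-0.0, 0.5, -1.5]
width: 15.6
gripper_force: 40.0
```

```bash
python3 - <<'E'
from h import *
s=arm.get_state();print(s['t'],s['tcp_pos'],s['tcp_rot'],s['width'],s['force'])
im,d,K,T=grab("wrist"); np.savez("w5.npz",im=im,d=d,K=K,T=T); cv2.imwrite("pics/w5.png",im[...,::-1])
hsv=cv2.cvtColor(im,cv2.COLOR_RGB2HSV); P=cloud(d,K,T)
y=(hsv[...,0]>20)&(hsv[...,0]<36)&(hsv[...,1]>150)&(P[...,1]>280)&(P[...,1]<370)&(P[...,2]<25)
q=P[y]; print(len(q), q.min(0) if len(q) else 0,q.max(0) if len(q) else 0)
# non-wood points in slits under riser with z 6..20
m=(P[...,2]>7)&(P[...,2]<22)&(P[...,1]>225)&(P[...,1]<375)&(P[...,0]>470)&(P[...,0]<690)&~y
h,xe,ye=np.histogram2d(P[m][:,0],P[m][:,1],bins=[np.arange(470,691,10),np.arange(225,376,10)]); print(h.astype(int))
E
```

```text
7.05 [492.24112819 159.70652986   8.07021117] [-1.79994316e+02  1.37836815e-02  9.19877849e+01] 15.57060310714384 [-0.015643    0.48076445 -1.53818395]
0 0 0
[[  0   0   0   0   0   0   0   0   0   0   0   0   0   0   0]
 [217 242 282 307 369 419 233   0   0   0   0   0   0   0   0]
 [163 149 128 120 119  95  46   0   0   0   0   0   0   0   0]
 [  0   0   0   0   0   0   0   0   0   0   0   0   0   0   0]
 [  0   0   0   0   0   0   0   0   0   0   0   0   0   0   0]
 [  0   0   0   0   0   0   0   0   0   0   0   0   0   0   0]
 [  0   0   0   0   0   0   0   0   0   0   0   0   0   0   0]
 [  0   0   0   0   0   0   0   0   0   0   0   0   0   0   0]
 [  0   0   0   0   0   0   0   0   0   0   0   0   0   0   0]
 [  0   0   0   0   0   0   0   0   0   0   0   0   0   0   0]
 [  0   0   0   0   0   0   0   0   0   0   0   0   0   0   0]
 [  0   0   0   0   0   0   0   0   0   0   0   0   0   0   0]
 [  0   0   0   0   0   0   0   0   0   0   0   0   0   0   0]
 [  0   0   0   0   0   0   0   0   0   0   0   0   0   0   0]
 [  0   0   0   0   0   0   0   0   0   0   0   0   0   0   0]
 [  0   0   0   0   0   0   0   0   0   0   0   0   0   0   0]
 [  0   0   0   0   0   0   0   0   0   0   0   0   0   0   0]
 [  0   0   0   0   0   0   0   0   0   0   0   0   0   0   0]
 [  0   0   0   0   0   0   0   0   0   0   0   0   0   0   0]
 [  0   0   0   0   0   0   0   0   0   0   0   0   0   0   0]
 [  0   0   0   0   0   0   0   0   0   0   0   0   0   0   0]
 [  0   0   0   0   0   0   0   0   0   0   0   0   0   0   0]]
```

Emit:
move_arm(rows=[[-1, 0.05, 0.002, 0, 0, 0, 0], [-1, 0.1, 0.004, 0, 0, 0, 0], [-1, 0.15, 0.005, 0, 0, 0, 0], [-1, 0.2, 0.007, 0, 0, 0, 0], [-1, 0.25, 0.009, 0, 0, 0, 0], [-1, 0.29, 0.01, 0, 0, 0, 0], [-1, 0.31, 0.011, 0, 0, 0, 0], [-1, 0.31, 0.011, 0, 0, 0, 0]])

```text
t: 7.9
tcp_pos: [570.1, 163.0, 8.1]
tcp_rot: [180.0, 0.0, 92.0]
force: [-0.5, -0.1, -1.4]
width: 16.1
gripper_force: 40.0
```

```bash
cat >> h.py <<'E'
def yellow(n):
    im,d,K,T=grab(n); hsv=cv2.cvtColor(im,cv2.COLOR_RGB2HSV); P=cloud(d,K,T)
    y=(hsv[...,0]>20)&(hsv[...,0]<36)&(hsv[...,1]>140)&(P[...,2]<32)&(P[...,2]>-5)&(P[...,0]>400)&(P[...,0]<720)&(P[...,1]>-300)&(P[...,1]<380)
    return P[y]
E
python3 - <<'E'
from h import *
f=np.load("side4.npz")
def show(im,d,K,T,n):
    hsv=cv2.cvtColor(im,cv2.COLOR_RGB2HSV); P=cloud(d,K,T)
    y=(hsv[...,0]>20)&(hsv[...,0]<36)&(hsv[...,1]>140)&(P[...,2]<32)&(P[...,0]>450)&(P[...,0]<700)&(P[...,1]>0)&(P[...,1]<380)
    q=P[y]; print(n,len(q)); 
    for r in q[::max(1,len(q)//12)]: print("   ",r.round(0))
for n in("scene","side"):
    f=np.load(n+"4.npz"); show(f['im'],f['d'],f['K'],f['T'],n+" before")
    show(*grab(n),n+" now")
s=arm.get_state(); print(s['tcp_pos'],s['force'])
E
```

```text
scene before 14
    [611. 331.  16.]
    [610. 335.  17.]
    [609. 333.  16.]
    [608. 331.  14.]
    [610. 339.  17.]
    [609. 337.  16.]
    [611. 341.  15.]
    [609. 341.  16.]
    [607. 340.  16.]
    [611. 346.  16.]
    [610. 344.  15.]
    [606. 345.  17.]
    [611. 346.  13.]
    [608. 346.  14.]
scene now 13
    [610. 331.  16.]
    [611. 334.  16.]
    [611. 331.  12.]
    [612. 337.  14.]
    [607. 339.  18.]
    [609. 344.  18.]
    [610. 339.  14.]
    [607. 340.  16.]
    [608. 349.  20.]
    [610. 344.  15.]
    [614. 347.  12.]
    [612. 345.  12.]
    [609. 345.  12.]
side before 18
    [640. 334.  18.]
    [638. 334.  19.]
    [639. 338.  18.]
    [636. 339.  20.]
    [635. 342.  19.]
    [610. 330.  17.]
    [607. 331.  18.]
    [605. 330.  18.]
    [603. 330.  18.]
    [601. 331.  19.]
    [606. 338.  21.]
    [607. 333.  17.]
    [603. 335.  19.]
    [602. 333.  18.]
    [606. 339.  18.]
    [604. 339.  19.]
    [603. 337.  18.]
    [601. 335.  17.]
side now 18
    [639. 338.  21.]
    [639. 333.  18.]
    [638. 340.  20.]
    [637. 337.  18.]
    [635. 340.  18.]
    [608. 335.  20.]
    [607. 332.  19.]
    [604. 332.  20.]
    [603. 331.  19.]
    [601. 330.  18.]
    [608. 335.  18.]
    [606. 334.  18.]
    [604. 333.  18.]
    [601. 336.  20.]
    [606. 339.  19.]
    [605. 336.  16.]
    [603. 336.  18.]
    [599. 339.  20.]
[569.08882034 163.18103166   7.87348998] [-0.29894703  0.60190032 -1.0967739 ]
```

The spindle hasn't moved and the toe is behind it. I'll lower slightly and pull.

Emit:
move_arm(rows=[[-1, 0, 0, -0.01, 0, 0, 0], [-1, 0.001, -0.03, -0.01, 0, 0, 0], [-1, 0.002, -0.07, -0.01, 0, 0, 0], [-1, 0.004, -0.12, -0.01, 0, 0, 0], [-1, 0.006, -0.18, -0.01, 0, 0, 0], [-1, 0.008, -0.24, -0.01, 0, 0, 0], [-1, 0.01, -0.3, -0.01, 0, 0, 0], [-1, 0.012, -0.35, -0.01, 0, 0, 0]])

```text
t: 8.8
tcp_pos: [572.6, 74.1, 5.6]
tcp_rot: [-180.0, 0.0, 92.0]
force: [0.5, 1.8, -2.3]
width: 15.4
gripper_force: 40.0
```

```bash
python3 - <<'E'
from h import *
for n in("scene","side"):
    q=yellow(n); print(n,len(q)); print(q[::max(1,len(q)//12)].round(0))
s=arm.get_state(); print(s['t'],s['tcp_pos'],s['force'])
E
```

```text
scene 1
[[581.  73.  31.]]
side 21
[[644. 251.  17.]
 [641. 252.  18.]
 [611. 243.  19.]
 [610. 238.  16.]
 [640. 259.  20.]
 [611. 244.  16.]
 [608. 244.  17.]
 [606. 243.  17.]
 [609. 252.  19.]
 [609. 248.  17.]
 [605. 250.  19.]
 [609. 254.  18.]
 [607. 253.  18.]
 [605. 251.  17.]
 [610. 256.  16.]
 [609. 254.  16.]
 [606. 256.  17.]
 [610. 258.  15.]
 [606. 260.  17.]
 [617. 260.   7.]
 [616. 255.   4.]]
8.9 [572.95670855  73.66526432   5.75252281] [ 0.12550039  0.25918733 -1.31940361]
```

Emit:
move_arm(rows=[[-1, 0.002, -0.06, 0, 0, 0, 0], [-1, 0.004, -0.13, 0, 0, 0, 0], [-1, 0.007, -0.2, 0, 0, 0, 0], [-1, 0.01, -0.28, 0, 0, 0, 0], [-1, 0.012, -0.36, 0, 0, 0, 0], [-1, 0.015, -0.44, 0, 0, 0, 0], [-1, 0.018, -0.51, 0, 0, 0, 0], [-1, 0.02, -0.56, 0, 0, 0, 0]])

```text
t: 9.7
tcp_pos: [577.6, -65.5, 5.6]
tcp_rot: [180.0, -0.0, 92.0]
force: [0.3, 1.1, -0.9]
width: 15.9
gripper_force: 40.0
```

```bash
python3 - <<'E'
from h import *
for n in("scene","side"):
    q=yellow(n); print(n,len(q)); 
    if len(q)>5: print(cv2.minAreaRect(q[:,:2].astype(np.float32)),q.min(0),q.max(0))
s=arm.get_state(); print(s['t'],s['tcp_pos'],s['force'])
E
```

```text
scene 73
((623.4531860351562, 115.52301788330078), (18.32008171081543, 50.999935150146484), 89.70975494384766) [597.94907548 106.28678443   3.08767937] [648.97546388 124.74854333  18.98143516]
side 10
((621.880859375, 94.31381225585938), (50.69342803955078, 34.34449005126953), 0.8758179545402527) [596.35590813  76.98746889   2.93641655] [646.96217701 111.8714806   22.5634603 ]
9.8 [577.90872304 -65.97561997   5.76890868] [-0.91328058  0.61836089 -0.94499758]
```

The spindle is out at about (622,116). I'll disengage the rod and lay it down.

Emit:
move_arm(rows=[[-1, 0, 0.03, 0, 0, 0, 0], [-1, 0, 0.03, 0.08, 0, 0, 0], [-1, 0, 0.03, 0.16, 0, 0, 0], [-1, -0.14, 0, 0.16, 0, 0, 0], [-1, -0.3, -0.06, 0.16, 0, 0, 0], [-1, -0.44, -0.12, 0.16, 0, 0, 0], [-1, -0.5, -0.16, 0.16, 0, 0, 0], [-1, -0.5, -0.16, 0.16, 0, 0, 0]])

```text
t: 10.6
tcp_pos: [450.9, -103.6, 45.3]
tcp_rot: [-179.9, -0.0, 92.0]
force: [0.9, -0.4, -1.6]
width: 15.6
gripper_force: 40.0
```

Emit:
move_arm(rows=[[-1, 0, 0, -0.08, 0, 0, 0], [-1, 0, 0, -0.13, 0, 0, 0], [-1, 0, 0, -0.15, 0, 0, 0], [-1, 0, 0, -0.164, 0, 0, 0], [-1, 0, 0, -0.164, 0, 0, 0], [-1, 0, 0, -0.164, 0, 0, 0]])

```text
t: 11.2
tcp_pos: [453.2, -104.3, 4.9]
tcp_rot: [180.0, 0.0, 92.1]
force: [-0.3, -0.8, -1.1]
width: 15.4
gripper_force: 40.0
```

Emit:
move_arm(rows=[[-1, 0, 0, -0.003, 0, 0, 0], [-1, 0, 0, -0.003, 0, 0, 0], [0, 0, 0, -0.003, 0, 0, 0], [0, 0, 0, -0.003, 0, 0, 0], [0, 0, 0, -0.003, 0, 0, 0], [0, 0, 0, -0.003, 0, 0, 0], [0, 0, 0, -0.003, 0, 0, 0], [0, 0, 0, -0.003, 0, 0, 0]])

```text
t: 12.0
tcp_pos: [452.6, -104.2, 3.9]
tcp_rot: [180.0, 0.0, 92.0]
force: [-1.0, -0.7, 0.1]
width: 45.9
gripper_force: 0.0
```

Emit:
move_arm(rows=[[0, 0, 0, 0.1, 0, 0, 0], [0, 0, 0, 0.25, 0, 0, 0], [0, 0, 0, 0.45, 0, 0, 0], [0, 0, 0, 0.65, 0, 0, 0], [0, 0.1, 0.1, 0.8, 0, 0, -0.2], [0, 0.2, 0.3, 0.8, 0, 0, -0.3], [0, 0.4, 0.45, 0.8, 0, 0, -0.4], [0, 0.4, 0.6, 0.8, 0, 0, -0.5]])

```text
t: 12.8
tcp_pos: [549.6, 32.1, 204.5]
tcp_rot: [179.9, -0.0, 59.8]
force: [0.8, -0.5, -0.0]
width: 46.0
gripper_force: 0.0
```

Emit:
move_arm(rows=[[0.1, 0.27, 0.28, 0, 0, 0, -0.52], [0.1, 0.27, 0.28, 0, 0, 0, -0.52], [0.1, 0.27, 0.28, 0, 0, 0, -0.52], [0.1, 0.27, 0.28, 0, 0, 0, -0.52], [0.1, 0.27, 0.28, 0, 0, 0, -0.52], [0.1, 0.27, 0.28, 0, 0, 0, -0.52], [0.1, 0.27, 0.28, 0, 0, 0, -0.52], [0.1, 0.27, 0.28, 0, 0, 0, -0.52]])

```text
t: 13.6
tcp_pos: [614.9, 101.4, 203.7]
tcp_rot: [-180.0, 0.0, 13.5]
force: [0.0, 0.9, -0.6]
width: 50.7
gripper_force: 0.0
```

```bash
python3 - <<'E'
from h import *
s=arm.get_state(); print(s['t'],s['tcp_pos'],s['tcp_rot'],s['joint_positions'])
im,d,K,T=grab("wrist"); np.savez("w6.npz",im=im,d=d,K=K,T=T); cv2.imwrite("pics/w6.png",im[...,::-1])
P=cloud(d,K,T); hsv=cv2.cvtColor(im,cv2.COLOR_RGB2HSV)
y=(hsv[...,0]>20)&(hsv[...,0]<36)&(hsv[...,1]>140)&(abs(P[...,2]-16)<5)&(P[...,0]>560)&(P[...,0]<680)&(P[...,1]>60)&(P[...,1]<180)
q=P[y]; print(len(q),cv2.minAreaRect(q[:,:2].astype(np.float32)),q[:,2].mean())
t=P[(P[...,2]>9)&(P[...,2]<20)&(P[...,0]>560)&(P[...,0]<690)&(P[...,1]>60)&(P[...,1]<180)]; print("whole",cv2.minAreaRect(t[:,:2].astype(np.float32)))
for n in("scene","side"):  # hook check
    im,d,K,T=grab(n); Q=cloud(d,K,T); o=-.3 if n=="scene" else 2.9
    h=(Q[...,2]-o>8)&(Q[...,2]-o<45)&(Q[...,0]<540)&(Q[...,0]>420)&(Q[...,1]>-200)&(Q[...,1]<130); z=Q[h]; print(n,"hook",z.min(0),z.max(0)); r=z[(z[:,1]>-30)]; print(np.percentile(r[:,2]-o,[50,95]))
E
```

```text
13.6 [614.89709085 101.43331088 203.69699249] [-1.79995179e+02  2.14666121e-02  1.35311126e+01] [-1.72473612e+00  1.65851634e+01  8.39560140e+01 -1.01432895e-03
  7.94808013e+01  7.47443375e+01]
779 ((622.7936401367188, 110.81527709960938), (51.369266510009766, 15.215007781982422), 1.7886472940444946) 15.635259673158837
whole ((622.6398315429688, 111.02039337158203), (79.44692993164062, 15.945244789123535), 1.861061692237854)
scene hook [ 441.52211843 -197.31530114    7.72701638] [537.32579868  92.84180704  30.92553496]
[11.57583151 14.51827864]
side hook [ 442.71153059 -173.63144936   10.9320709 ] [513.74727452  93.63265285  33.45691165]
[11.46395829 14.12775131]
```

Emit:
move_arm(rows=[[0.1, 0, 0, 0, 0, 0, 0], [0.1, 0, 0, 0, 0, 0, 0], [0.1, 0, 0, 0, 0, 0, 0]])

```text
t: 14.05
tcp_pos: [615.0, 101.4, 203.9]
tcp_rot: [-180.0, -0.0, 13.4]
force: [-0.1, 0.0, -0.3]
width: 50.5
gripper_force: 0.0
```

Emit:
move_arm(rows=[[0.1, 0.031, 0.038, -0.1, 0, 0, -0.06], [0.1, 0.031, 0.038, -0.26, 0, 0, -0.129], [0.1, 0.031, 0.038, -0.42, 0, 0, -0.129], [0.1, 0.031, 0.038, -0.56, 0, 0, -0.129], [0.1, 0.031, 0.038, -0.68, 0, 0, -0.129], [0.1, 0.031, 0.038, -0.76, 0, 0, -0.129], [0.1, 0.031, 0.038, -0.802, 0, 0, -0.129], [0.1, 0.031, 0.038, -0.802, 0, 0, -0.129]])

```text
t: 14.85
tcp_pos: [622.5, 111.0, 2.7]
tcp_rot: [-180.0, 0.1, 1.8]
force: [-0.7, 0.4, 0.0]
width: 50.4
gripper_force: 0.0
```

Emit:
move_arm(rows=[[-1, 0, 0, 0, 0, 0, 0], [-1, 0, 0, 0, 0, 0, 0], [-1, 0, 0, 0, 0, 0, 0], [-1, 0, 0, 0, 0, 0, 0], [-1, 0, 0, 0, 0, 0, 0], [-1, 0, 0, 0, 0, 0, 0], [-1, 0, 0, 0, 0, 0, 0]], grip_force=50)

```text
t: 15.55
tcp_pos: [623.0, 110.9, 3.8]
tcp_rot: [180.0, -0.0, 1.8]
force: [-1.2, -1.1, 2.6]
width: 15.8
gripper_force: 50.0
```

The spindle is gripped. I'll lift it and go look at the holder from close up.

Emit:
move_arm(rows=[[-1, 0, 0, 0.2, 0, 0, 0], [-1, 0, 0, 0.4, 0, 0, 0], [-1, -0.1, -0.15, 0.56, 0, 0, -0.05], [-1, -0.2, -0.35, 0.6, 0, 0, -0.1], [-1, -0.3, -0.55, 0.6, 0, 0, -0.15], [-1, -0.4, -0.75, 0.6, 0, 0, -0.197], [-1, -0.4, -0.9, 0.6, 0, 0, -0.197], [-1, -0.4, -0.9, 0.6, 0, 0, -0.197]])

```text
t: 16.35
tcp_pos: [521.3, -117.9, 153.1]
tcp_rot: [179.9, 0.0, -16.2]
force: [0.6, 0.6, -3.0]
width: 15.5
gripper_force: 50.0
```

Emit:
move_arm(rows=[[-1, 0, -0.15, 0, 0, 0, 0], [-1, 0, -0.3, 0, 0, 0, 0], [-1, 0, -0.3, 0, 0, 0, 0], [-1, 0, -0.3, 0, 0, 0, 0]])

```text
t: 16.75
tcp_pos: [522.5, -188.8, 152.7]
tcp_rot: [-179.9, 0.1, -16.0]
force: [-0.2, 0.1, -1.5]
width: 15.8
gripper_force: 50.0
```

```bash
python3 - <<'E'
from h import *
s=arm.get_state(); print(s['t'],s['tcp_pos'],s['tcp_rot'],s['force'],s['width'])
im,d,K,T=grab("wrist"); np.savez("w7.npz",im=im,d=d,K=K,T=T); cv2.imwrite("pics/w7.png",im[...,::-1])
for p in((606,-210,8),(606+31,-210-9,56),(606-31,-210+9,56)): print(proj(np.array(p),K,T))
E
```

```text
16.75 [ 522.54952101 -188.78880104  152.68735863] [-1.79936727e+02  7.46173699e-02 -1.59745673e+01] [-0.1625045   0.06278738 -1.46503133] 15.790825315980854
(np.float64(315.06715662785757), np.float64(129.97464982113527))
(np.float64(314.46697385694125), np.float64(77.4226818060014))
(np.float64(314.38816920315696), np.float64(175.70565291664548))
```

View pics/w7.png

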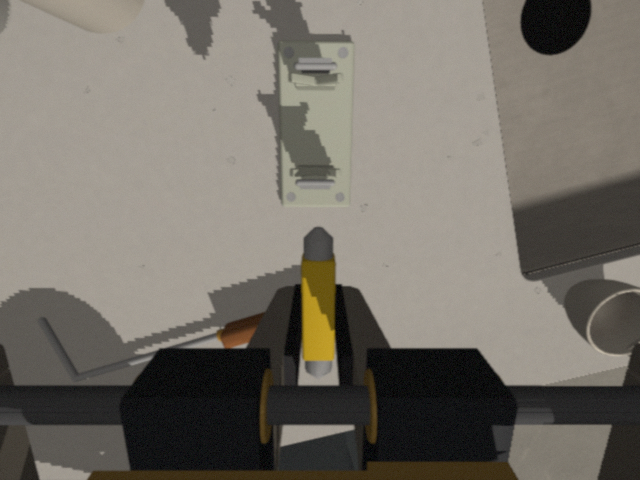

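The last picture shows the holder with base screws at (288,52), (343,52), (291,197) and (340,197). The clip bars are at (316,65) and (315,184). The spindle is held straight, with its body from (318,262) to (318,360).

```bash
python3 - <<'E'
from h import *
f=np.load("w7.npz"); im,d,K,T=[f[k] for k in('im','d','K','T')]
P=cloud(d,K,T); hsv=cv2.cvtColor(im,cv2.COLOR_RGB2HSV)
sc=[onplane(a,b,8,K,T) for a,b in((288,52),(343,52),(291,197),(340,197))]; sc=np.array(sc); print("screws",sc[:,:2].round(1),sc.mean(0))
ax=sc[:2].mean(0)-sc[2:].mean(0); print("yaw",np.degrees(np.arctan2(ax[1],ax[0])))
co=[onplane(a,b,8,K,T) for a,b in((280,42),(354,42),(283,206),(350,206))]; print("corners mean",np.mean(co,0))
tab=P[100:200,380:460].reshape(-1,3); print("table z",np.median(tab[:,2]))
reg=np.zeros(d.shape,bool); reg[25:215,265:370]=1
b=reg&(P[...,2]>4)&(P[...,2]<12); r=cv2.minAreaRect(P[b][:,:2].astype(np.float32)); print("base",r)
for nm,rows in(("far",(45,95)),("near",(155,195))):
    m=np.zeros_like(reg); m[rows[0]:rows[1],280:350]=1; m&=(P[...,2]>48); q=P[m]; print(nm,len(q),q.mean(0).round(1),cv2.minAreaRect(q[:,:2].astype(np.float32)),q[:,2].max())
y=(hsv[...,0]>20)&(hsv[...,0]<36)&(hsv[...,1]>140); y[:240]=0;y[380:]=0;y[:,:290]=0;y[:,345:]=0
v,u=np.nonzero(y); print("px",u.min(),u.max(),v.min(),v.max(), "ztop",np.median(P[y][:,2]),np.percentile(P[y][:,2],[10,90]))
q=P[y]; A=np.array([onplane(a,b,165.2,K,T)[:2] for a,b in zip(u,v)]).astype(np.float32); print("body",cv2.minAreaRect(A),"depthbased",cv2.minAreaRect(q[:,:2].astype(np.float32)))
s=q[:,2]; t=np.array([np.cos(np.radians(-16)),np.sin(np.radians(-16))]); print("tilt dz/dx",np.polyfit(q[:,:2]@t,s,1)[0])
print("tip",onplane(318,228,157,K,T),"tcp",arm.get_state()['tcp_pos'])
E
```

```text
screws [[ 666.9 -205.8]
 [ 655.2 -246.7]
 [ 559.  -174.9]
 [ 547.4 -215.3]] [ 607.14440843 -210.69537245    8.        ]
yaw -16.093948902513404
corners mean [ 606.44749015 -211.54049191    8.        ]
table z -0.36799011426379025
base ((607.3919067382812, -210.36219787597656), (60.0709114074707, 129.70657348632812), 73.76886749267578)
far 646 [ 642.7 -220.8   56.1] ((627.214599609375, -221.6796112060547), (51.50009536743164, 33.99312973022461), 12.788773536682129) 322.2916434792834
near 505 [ 572.3 -200.3   60.8] ((577.15966796875, -203.2379150390625), (29.631296157836914, 33.84688949584961), 29.140974044799805) 322.2916434792834
px 290 344 257 360 ztop 164.51060567590713 [163.66883803 165.389914  ]
body ((523.8202514648438, -189.11537170410156), (25.631864547729492, 52.985050201416016), 72.03811645507812) depthbased ((504.90155029296875, -188.18020629882812), (32.75657653808594, 191.43141174316406), 71.00647735595703)
tilt dz/dx 0.3569795920483913
tip [ 560.4935725  -199.69547424  157.        ] tcp [ 522.55350581 -188.03363657  152.67790858]
```

```bash
python3 - <<'E'
from h import *
f=np.load("w7.npz"); im,d,K,T=[f[k] for k in('im','d','K','T')]
hsv=cv2.cvtColor(im,cv2.COLOR_RGB2HSV)
y=(hsv[...,0]>20)&(hsv[...,0]<36)&(hsv[...,1]>140)
r=[np.nonzero(y[240:380,c])[0]+240 for c in range(309,328)]
a=np.median([x.min() for x in r])-.5; b=np.median([x.max() for x in r])+.5
cs=np.nonzero(y[290])[0]; cs=cs[(cs>290)&(cs<345)]; cs2=np.nonzero(y[345])[0]; cs2=cs2[(cs2>290)&(cs2<345)]
print(a,b,cs.min(),cs.max(),cs2.min(),cs2.max())
c0=onplane(318.5,a,164.5,K,T); c1=onplane(318.5,b,164.5,K,T); print(c0,c1,(c0+c1)/2,np.linalg.norm(c0-c1))
for rr,cc in((290,cs),(345,cs2)): print(onplane((cc.min()+cc.max())/2,rr,164.5,K,T))
# clip bars: bright rows profile along column
g=im[...,:].mean(-1)[:,305:328].mean(1); print(g[55:100].astype(int)); print(g[158:195].astype(int))
for a in (62,67,181,186): print(a,onplane(316,a,54.8,K,T))
E
```

```text
260.5 359.5 300 335 302 333
[ 547.62403891 -196.2565697   164.5       ] [ 498.28718785 -182.14421715  164.5       ] [ 522.95561338 -189.20039342  164.5       ] 51.31552754426712
[ 533.89229593 -191.84636531  164.5       ]
[ 506.17383935 -183.89484807  164.5       ]
[114 115 121 134 141 141 141 132 116 126 142 151 156 148 125  80  53  57
  76  90  97 106 114 118 120 122 125 129 137 145 147 134 130 131 135 147
 156 159 158 159 159 158 158 158 158]
[ 92  92  92  93  91  91  85  73  68  73  78  79  79  78  79  78  78  81
  90  92  90  81  84 105 128 144 151 144 139 138 140 148 154 156 156 156
 156]
62 [ 645.89859709 -222.61777008   54.8       ]
67 [ 642.99971344 -221.78257968   54.8       ]
181 [ 570.9562193  -201.02630182   54.8       ]
186 [ 567.51093416 -200.033689     54.8       ]
```

Emit:
move_arm(rows=[[-1, 0.15, -0.04, 0, 0, 0, 0], [-1, 0.3, -0.08, 0, 0, 0, 0], [-1, 0.336, -0.088, -0.05, 0, 0, 0], [-1, 0.336, -0.088, -0.15, 0, 0, 0], [-1, 0.336, -0.088, -0.25, 0, 0, 0], [-1, 0.336, -0.088, -0.31, 0, 0, 0], [-1, 0.336, -0.088, -0.31, 0, 0, 0], [-1, 0.336, -0.088, -0.31, 0, 0, 0]], grip_force=60)

```text
t: 17.6
tcp_pos: [607.1, -210.5, 76.5]
tcp_rot: [-180.0, -0.0, -15.9]
force: [0.5, -0.9, -1.7]
width: 15.4
gripper_force: 60.0
```

Emit:
move_arm(rows=[[-1, 0, 0, -0.02, 0, 0, 0], [-1, 0, 0, -0.04, 0, 0, 0], [-1, 0, 0, -0.06, 0, 0, 0], [-1, 0, 0, -0.07, 0, 0, 0], [-1, 0, 0, -0.08, 0, 0, 0], [-1, 0, 0, -0.08, 0, 0, 0]])

```text
t: 18.2
tcp_pos: [606.5, -210.9, 55.4]
tcp_rot: [-180.0, 0.0, -15.9]
force: [-0.6, -1.1, -2.3]
width: 15.3
gripper_force: 60.0
```

Emit:
move_arm(rows=[[-1, 0, 0, -0.006, 0, 0, 0], [-1, 0, 0, -0.012, 0, 0, 0], [-1, 0, 0, -0.018, 0, 0, 0], [-1, 0, 0, -0.018, 0, 0, 0]])

```text
t: 18.6
tcp_pos: [608.1, -211.7, 53.2]
tcp_rot: [180.0, -0.2, -15.9]
force: [0.2, -0.6, 4.5]
width: 15.3
gripper_force: 60.0
```

Emit:
move_arm(rows=[[-1, 0, 0, -0.006, 0, 0, 0], [-1, 0, 0, -0.012, 0, 0, 0], [-1, 0, 0, -0.018, 0, 0, 0], [-1, 0, 0, -0.018, 0, 0, 0]])

```text
t: 19.0
tcp_pos: [607.6, -211.8, 48.3]
tcp_rot: [179.9, -0.1, -15.9]
force: [-0.7, 0.2, 1.4]
width: 15.6
gripper_force: 60.0
```

Emit:
move_arm(rows=[[-1, 0, 0, -0.005, 0, 0, 0], [-1, 0, 0, -0.01, 0, 0, 0], [-1, 0, 0, -0.014, 0, 0, 0], [-1, 0, 0, -0.014, 0, 0, 0]])

```text
t: 19.4
tcp_pos: [606.2, -210.5, 42.1]
tcp_rot: [-180.0, 0.1, -15.9]
force: [2.1, -0.1, -7.1]
width: 15.5
gripper_force: 60.0
```

Emit:
move_arm(rows=[[-1, 0, 0, -0.004, 0, 0, 0], [-1, 0, 0, -0.006, 0, 0, 0], [-1, 0, 0, -0.006, 0, 0, 0], [-1, 0, 0, -0.006, 0, 0, 0]])

```text
t: 19.8
tcp_pos: [606.6, -210.7, 41.9]
tcp_rot: [-180.0, 0.0, -15.9]
force: [-1.0, 2.8, -2.2]
width: 15.4
gripper_force: 60.0
```

Emit:
move_arm(rows=[[-0.2, 0, 0, 0, 0, 0, 0], [-0.2, 0, 0, 0, 0, 0, 0], [-0.2, 0, 0, 0, 0, 0, 0], [-0.2, 0, 0, 0, 0, 0, 0], [-0.2, 0, 0, 0.1, 0, 0, 0], [-0.2, 0, 0, 0.25, 0, 0, 0], [-0.2, 0, 0, 0.4, 0, 0, 0], [-0.2, -0.05, 0, 0.5, 0, 0, 0]])

```text
t: 20.6
tcp_pos: [596.0, -211.8, 170.5]
tcp_rot: [179.9, -0.3, -15.9]
force: [0.9, 0.1, 0.1]
width: 36.6
gripper_force: 0.0
```

Emit:
move_arm(rows=[[0, -0.15, 0.04, 0, 0, 0, 0], [0, -0.26, 0.08, 0, 0, 0, 0], [0, -0.26, 0.08, 0, 0, 0, 0], [0, -0.26, 0.08, 0, 0, 0, 0]])

```text
t: 21.0
tcp_pos: [529.5, -191.3, 167.3]
tcp_rot: [180.0, -0.1, -15.9]
force: [0.2, 0.1, 0.8]
width: 46.0
gripper_force: 0.0
```

```bash
python3 - <<'E'
from h import *
s=arm.get_state(); print(s['t'],s['tcp_pos'],s['force'],s['width'])
im,d,K,T=grab("wrist"); np.savez("w8.npz",im=im,d=d,K=K,T=T)
P=cloud(d,K,T); hsv=cv2.cvtColor(im,cv2.COLOR_RGB2HSV)
m=(abs(P[...,0]-607)<80)&(abs(P[...,1]+210)<50)&(P[...,2]>30)&(P[...,2]<70)
y=m&(hsv[...,0]>20)&(hsv[...,0]<36)&(hsv[...,1]>140); q=P[y]
print(len(q),cv2.minAreaRect(q[:,:2].astype(np.float32)),np.percentile(q[:,2],[10,50,90]))
t=np.array([np.cos(np.radians(-16.1)),np.sin(np.radians(-16.1))]); n=np.array([-t[1],t[0]]); print("tilt",np.degrees(np.polyfit((q[:,:2])@t,q[:,2],1)[0]))
# height profile along axis
a=(P[...,:2]-[607,-210.6])@t; c=(P[...,:2]-[607,-210.6])@n
for x in range(-48,49,3):
    k=(abs(a-x)<1.5)&(abs(c)<5)&(P[...,2]<100)&(d>0); z=P[k][:,2]; print(x,len(z),z.max().round(1) if len(z) else None, np.median(z).round(1) if len(z) else None,im[k].mean(0).astype(int) if len(z) else None)
E
```

```text
21.0 [ 529.51167191 -191.29419026  167.29935194] [0.24102253 0.11323452 0.79470302] 46.04284796424006
1467 ((606.64892578125, -210.16087341308594), (15.225301742553711, 51.465396881103516), 74.0295181274414) [52.52111611 53.50585    54.45712757]
tilt -0.2566064061429594
-48 0 None None None
-45 0 None None None
-42 45 55.9 53.6 [144 141 135]
-39 45 56.2 54.4 [144 142 138]
-36 59 55.2 52.8 [87 86 84]
-33 51 53.3 51.5 [116 113 111]
-30 48 53.8 51.5 [120 118 115]
-27 46 54.0 52.3 [141 128  98]
-24 52 55.1 53.8 [181 147  35]
-21 52 55.7 53.5 [180 146  33]
-18 57 54.8 53.5 [180 147  33]
-15 65 55.3 53.4 [180 146  33]
-12 58 55.4 53.8 [180 146  33]
-9 54 55.9 53.6 [180 147  34]
-6 55 55.5 53.6 [180 147  34]
-3 55 55.6 53.7 [180 147  33]
0 56 55.4 53.7 [180 147  33]
3 68 55.2 53.4 [180 147  34]
6 56 55.7 53.6 [180 147  34]
9 56 55.8 53.6 [181 147  34]
12 64 54.7 53.5 [180 147  33]
15 62 54.9 53.1 [180 147  33]
18 56 55.7 53.4 [180 147  34]
21 69 54.8 53.3 [180 147  34]
24 56 55.2 53.0 [156 129  39]
27 58 53.7 52.0 [119 116 111]
30 66 53.7 51.8 [124 121 118]
33 58 53.1 51.6 [118 117 114]
36 68 55.3 51.7 [97 95 93]
39 69 56.3 54.3 [142 139 136]
42 62 55.6 54.1 [137 134 131]
45 8 54.2 53.5 [130 128 124]
48 0 None None None
```

The spindle's top is at 54 mm, level and centred, with both clip bars over its ends. The rod lies flat, so I'm handing in.

```bash
python3 -c "
from workcell import arm
print(arm.finish_job())"
```

```text
the job is handed in; nothing more can be done
None
```

I pulled the spindle out with the rod, laid the rod flat on the worktop clear of the riser, and snapped the spindle home under both clips; handed in at about 21 s of the 64 s limit, with the hand-in giving no verdict.

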